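# Blow off a lens: lower the dust cover, then work the air gun's trigger

## Robot

A 6-joint arm with a two-finger parallel gripper is mounted at the origin on the work surface. World frame = base frame: x ahead of the robot, y to its left, z up, the work surface at z = 0. Lengths are in m, angles in rad, forces in N, time in s.
With the tool pointing down it reaches from about 0.25 to 0.725 m from the base axis. Payload 4 kg.
Tool frame: the origin (TCP) lies at the very end of the fingers, on their centre line; the grasp point (between the pads) lies 19 mm behind it; z points along the fingers, y is the line along which they close (so a half turn about z gives the same grasp; the last joint's range is limited). The gripper opens to 85 mm and grips with 20 to 120 N. Pads are 22 mm wide; open, the fingers measure 114 mm over their backs; the gripper's body (76 mm by 85 mm) begins 54 mm behind the grasp point. The pads swing forward as they close: fully open they stand 13 mm farther back than shut.
Start: joints at [1.281, 0.241, 0.005, 1.335, 0, 1.571], TCP at [0.143, 0.479, 0.231] pointing down, gripper open.
Joint ranges: [-2.72, 2.72], [-1.05, 1.87], [-1.09, 1.28], [-1.99, 2.15], [-1.42, 1.44], [-3.14, 3.14]. Speed limits (rad/s): [2.79, 2.79, 3.14, 3.14, 3.14, 3.14].

## Interface

Orientations are given as a rotation vector (axis times angle).
In Python, from rig import * gives the robot as it stands. The module is installed in compiled form; this text tells all that it offers.
- The arm moves only by the tool apply_moves, never from a script. Its argument "deltas" is a list of rows, each an object of numbers: "rx", "ry", "rz": the turn, a rotation vector about the world's x, y, z in rad; "x", "y", "z": the shift along the world's x, y, z in m; "gripper": the finger opening in m, from 0 to 0.0854. A call has 1 to 12 rows; each row is the pose to reach, as a shift and turn from the pose commanded when the call began; what a row does not reach only later rows make up. A row lasts 1/10 s, in which the tool goes at most 50 mm and 8.59 degrees, less where a joint would pass 70% of its speed; a pose out of reach is approached as far as the arm can. A call with a gripper value outside its range is refused whole. The fingers move at their own pace and stop on an object; "grip_force" is the grip in N (left out, the last holds). Time passes only in rows, so rows that repeat a pose let the fingers close. It gives the time, the measured TCP pose, the force, the opening and the grip force at its end, in the units of the state.
- get_state(): the state, without advancing time (a new reading comes with each control period).
- read_camera(name): name is "side" or "top" or "wrist"; returns the picture (400x640x3 uint8, red, green, blue); there is no depth.
- camera_params(name): a dict with "intrinsics" (3x3 intrinsics, pixels), "xyz" and "rotation" of the camera in the world. Camera axes: x right, y down, z forward; pixel columns grow to the right and rows downward; lengths in m; the calibration is good to about 2 mm. A picture is of the moment at which its call begins: read the wrist's pose just before it. camera_params takes no time and is no camera call; for the wrist camera it gives the pose at the moment of the call.
- hand_in(): hands the job in; it is judged then, once.
The state is a dict: "t": time; "joint_pos": joint angles; "joint_velocities": joint speeds; "joint_torque": joint torques, N m; "tool_pos": TCP position; "tcp_rot": TCP orientation; "wrist_force": force on the tool from outside, world axes, zero at the start; "moment": the same for the moment, N m; "finger_gap": opening from 0.0 (shut) to 1.0 (fully open); "grip_force": force on a finger pad.
Only numpy, scipy, OpenCV 4.12 (cv2) and the standard library are available. Lean on these libraries where they do the work, as an engineer would, in place of code of your own. Each camera call takes 0.05 s, during which the arm holds its last target. There are 200 camera calls.

## Task

Blow the dust off the lens in the white box: first gently lower the hinged clear cover (blue frame) down onto the box until it is fully shut, and only then press the red trigger of the blue air gun all the way home against its grip, keep it fully pressed for a slow count of two, and let it spring right back out. Never work the trigger while the cover is open, do not slam or crush the cover or force the trigger, leave the lens lying on its pad and the other things on the bench where they are.

Things in the scene. Friction and masses are not known exactly. Their poses are not given: they have to be found in the camera images.
- station: blow-off station, fixed; origin on the bench surface, x away from the operator, y left, z up (all mm below are in this frame). Aluminium plate 210 x 360 x 10 centred at (10, 0), carrying the box and the air gun
- box_rim (a point): middle of the open top of the white box, at (15, 85, 85); outside 160 x 160 mm, walls 5 thick, 75 high, standing on the plate
- clamp (a point): nominal barrel centre, (50, -120, 75), of the blue air gun lying on its side: barrel 30 diameter along y, thin nozzle on to the box. It may sit up to 10 off either way along y, which is not measured: find it by touch or sight. Grip: bar 34 wide in y (nominally -138 to -104), 28 thick, from the barrel towards the operator, rising 20 degrees to (-67, -121, 118)
- cover (a joint): hinge of the clear cover, rad: 0 = shut on the box rim (its stop), 1.6 = fully open. Stiff: it stays where left; 2 to 4 N at the free edge moves it. Slammed if faster than 1.5 rad/s in the last 0.2 rad; crushed above 45 N. Hinge line along station y through (100, 85, 86)
- cover_edge (a point): middle of the cover's free edge, on its upper (outer) face; x axis from here towards the hinge, z axis out of the outer face. Cover: flat panel 170 mm long from hinge to edge, 166 wide, 6 thick, all above the hinge line when shut
- trigger (a joint): red trigger's hinge, rad: 0 = released, 0.25 = home on its stop. Lever 78 long, 6 thick, 16 wide (up-down) along the grip's +y side, pin nominally at (35, -96, 80); moves with the gun. Press its outer face 52 from the pin, nominally (-14, -80, 98), towards -y, 13 mm travel: 4 N to start, 9 N at the stop; over 45 N is forcing it. Free space 70 wide between it and the box
- lens: green-tinted lens, 68 mm diameter, 8 thick, lying on a round rubber pad in the white box; origin under its centre
- pad (a point): centre of the top of the rubber pad (72 diameter) in the white box, 35 above the bench
- spectacles: black spectacle frame standing folded on the bench, about 125 x 30 x 42 (mm); a bystander, origin under its centre
- case: black spectacle case 160 x 62 x 30 (mm); a bystander, origin under its centre
- screwdriver: small screwdriver lying on the plate, 120 long, under 25 high (mm); a bystander, origin under its centre
- cleaner: green spray-cleaner bottle, 48 diameter, 110 tall (mm); a bystander, origin under its centre
- cup: white ceramic cup, 70 diameter, 85 tall (mm); a bystander, origin under its centre
- pliers: blue-handled optical pliers, about 120 long, 11 high, lying (mm); a bystander, origin under its centre
There are look-alikes about, which are no part of the job. Several things have the shape of the lens; the one meant has the colours described above.

How it is judged:
By the outcome, as a careful person would: the job done as asked, in the order asked, and still so for the second after the job is handed in, with the robot touching nothing.
It also fails if it takes over 54 s, if anything falls off the work surface, if the arm or the gripper's body presses on something with over 40 N, if the wrist force passes 120 N, or if a joint passes its speed limit or range.

## Working session

There is one attempt and no reset: what is moved stays moved. The work goes in short steps, Python scripts to look and compute and a tool call to move; the robot and the scene stay as the last step left them, time stands still between calls to the robot, and variables do not carry over. Pictures are saved under pics/ and viewed, at most 10 in all, crops included, and the job is handed in when it is done.

Besides the shell and the picture viewer there is one more tool, called after ">>>" in YAML: its name, and indented under it one key for each argument. apply_moves: Moves the arm, as the interface text tells. Its arguments: {"type":"object","properties":{"deltas":{"type":"array","items":{"type":"object","properties":{"rx":{"type":"number"},"ry":{"type":"number"},"rz":{"type":"number"},"x":{"type":"number"},"y":{"type":"number"},"z":{"type":"number"},"gripper":{"type":"number"}}}},"grip_force":{"type":"number"}},"required":["deltas"]}

```bash
mkdir -p pics; python3 - <<'E'
from rig import *
import cv2,numpy as np
for n in("side","top"):
    im=read_camera(n); cv2.imwrite(f"pics/{n}0.png",im[:,:,::-1]); p=camera_params(n)
    print(n,np.round(p["intrinsics"],1).tolist(),np.round(p["xyz"],3),np.round(p["rotation"],3).tolist())
s=get_state();print(s)
E
```

```text
side [[458.6, 0.0, 325.8], [0.0, 458.6, 203.4], [0.0, 0.0, 1.0]] [0.36  0.854 0.651] [-0.336, 2.661, -1.447]
top [[449.9, 0.0, 322.5], [0.0, 449.9, 204.1], [0.0, 0.0, 1.0]] [ 0.473 -0.023  1.147] [-2.201, 2.182, -0.03]
{'t': 0.1, 'joint_pos': array([1.28100741e+00, 2.41351301e-01, 3.85492789e-03, 1.33522204e+00,
       2.66122961e-06, 1.57079139e+00]), 'joint_velocities': array([-1.30539097e-04, -7.43920609e-04,  3.89315769e-03, -6.50440920e-05,
       -3.64832528e-05, -1.34508610e-04]), 'joint_torque': array([ 7.84151434e-04, -3.73137438e+01,  2.53010076e+01,  1.08601412e-02,
        5.47405909e-05, -1.16518848e-05]), 'tool_pos': array([0.14270939, 0.47859961, 0.23049364]), 'tcp_rot': array([-4.53559942e-01, -3.10839486e+00,  2.98668946e-03]), 'wrist_force': array([ 0.45127108, -0.77746317, -0.01380641]), 'moment': array([ 0.005646  , -0.00488316,  0.04655522]), 'grip_force': 0.0, 'finger_gap': 1.0023337188183596}
```

View pics/top0.png

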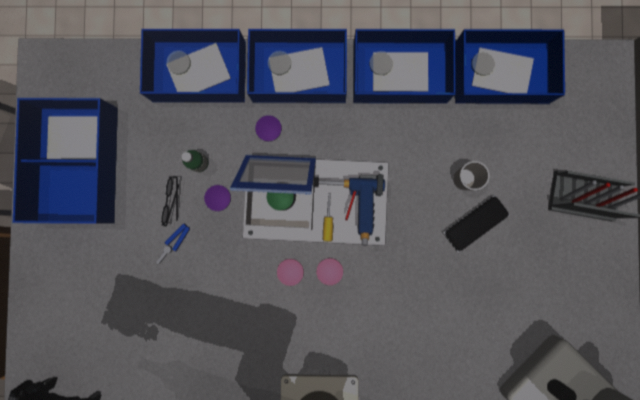

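View pics/side0.png

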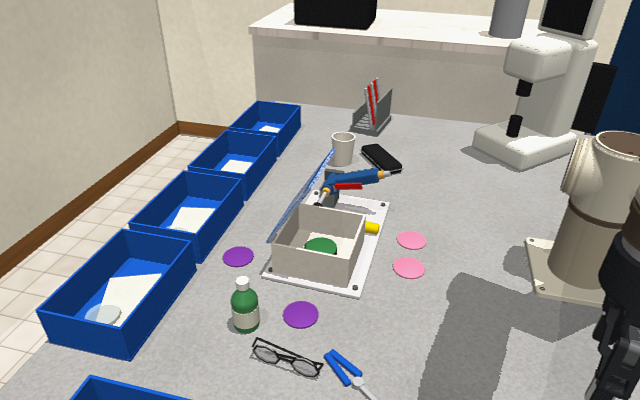

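The top view shows the plate at about (245..387, 160..244), the cover standing open at (232..316, 156..190), the gun with its red trigger at (350, 205), and the screwdriver at (328, 220). I'll zoom in on both views.

```bash
cat >h.py <<'E'
import numpy as np,cv2
from scipy.spatial.transform import Rotation as R
from rig import *
def ray(n,u,v,p=None):
    p=p or camera_params(n);K=np.array(p["intrinsics"]);r=np.array(p["rotation"]);r=R.from_rotvec(r).as_matrix() if r.shape==(3,) else r
    d=r@np.linalg.solve(K,[u,v,1]);return np.array(p["xyz"]),d/np.linalg.norm(d)
def onz(n,u,v,z,p=None):
    o,d=ray(n,u,v,p);return o+d*(z-o[2])/d[2]
def two(a,b):
    (o1,d1),(o2,d2)=a,b;A=np.c_[d1,-d2];t=np.linalg.lstsq(A,o2-o1,rcond=None)[0];x,y=o1+t[0]*d1,o2+t[1]*d2
    return (x+y)/2,np.linalg.norm(x-y)
def proj(n,X,p=None):
    p=p or camera_params(n);r=R.from_rotvec(p["rotation"]).as_matrix();q=np.array(p["intrinsics"])@(r.T@(np.array(X)-p["xyz"]));return q[:2]/q[2]
E
python3 - <<'E'
from h import *
t=cv2.imread("pics/top0.png")[145:255,225:395];s=cv2.imread("pics/side0.png")[140:300,255:405]
a=cv2.resize(t,None,fx=4.7,fy=4.7,interpolation=3);cv2.imwrite("pics/topc.png",cv2.convertScaleAbs(a,alpha=1.5))
cv2.imwrite("pics/sidec.png",cv2.resize(s,None,fx=3.7,fy=3.7,interpolation=3))
for px in((386,244),(388,162),(245,239)):print(onz("top",*px,.01))
E
```

```text
[ 0.423452   -0.16443654  0.01      ]
[ 0.63061512 -0.16889669  0.01      ]
[0.43259657 0.19116184 0.01      ]
```

View pics/topc.png

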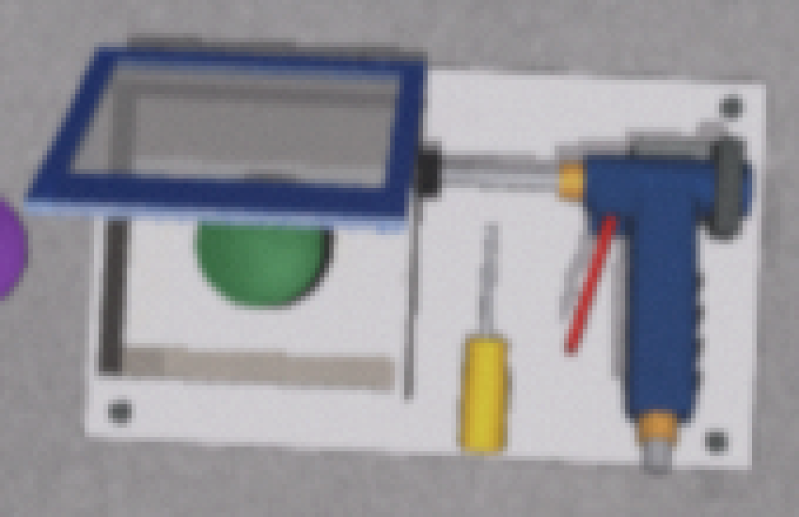

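View pics/sidec.png

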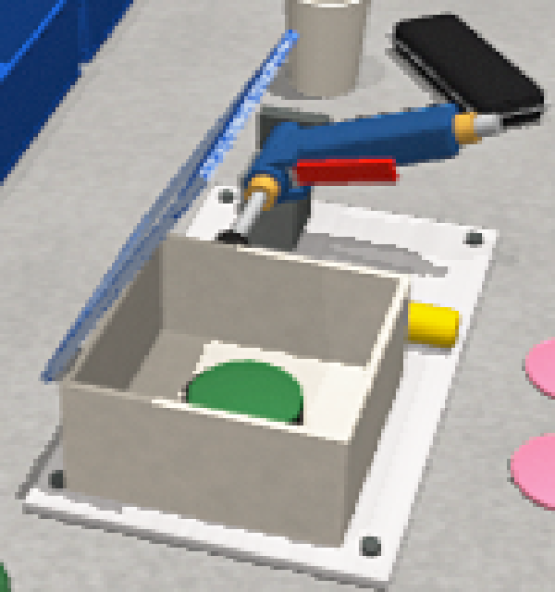

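The crops show plate corners at top (243.3, 238), (384.8, 244.6) and (388.2, 162.9). The free-edge ends are at top (230, 189) and (312, 193), and at side (310, 187) and (335, 149). The trigger runs from crop (612, 218) to (571, 352).

```bash
cat >>h.py <<'E'
def plate():
    c=lambda x,y:(225+x/4.7,145+y/4.7)
    P=[onz("top",*c(*q),.01) for q in((86,437),(751,468),(767,84))]
    S=np.array([(-.095,.18),(-.095,-.18),(.115,-.18)]);W=np.array([p[:2] for p in P])
    a=R.align_vectors(np.c_[W-W.mean(0),[0]*3],np.c_[S-S.mean(0),[0]*3])[0];yaw=a.as_rotvec()[2]
    t=W.mean(0)-a.as_matrix()[:2,:2]@S.mean(0);res=W-(S@a.as_matrix()[:2,:2].T+t);return yaw,t,res
yaw,t0,res=plate()
Rz=R.from_euler('z',yaw).as_matrix()
def s2w(p):return Rz@np.array(p)+[*t0,0]
def w2s(p):return Rz.T@(np.array(p)-[*t0,0])
E
python3 - <<'E'
from h import *
print(yaw,t0,res)
for tp,sp in(((25,205),(205,175)),((410,225),(295,33))):
    X,e=two(ray("top",225+tp[0]/4.7,145+tp[1]/4.7),ray("side",255+sp[0]/3.7,140+sp[1]/3.7));print(X,e,w2s(X))
for X in([.1,.168,.086],[.1,.002,.086],[-.065,.165,.085],[-.065,.005,.085],[.035,-.096,.08],[-.038,-.077,.106],[-.067,-.121,.118]):
    w=s2w(X);a=(proj("top",w)-[225,145])*4.7;b=(proj("side",w)-[255,140])*3.7;print(X,w.round(3),a.round(),b.round())
for z in(.08,.106):
  for q in((612,218),(571,352),(660,410),(580,180),(752,190)):print(z,q,w2s(onz("top",225+q[0]/4.7,145+q[1]/4.7,z)).round(4))
E
```

```text
-0.03914436038351501 [0.5224992  0.01388673] [[ 0.00051415 -0.00194755]
 [ 0.00145502  0.00085827]
 [-0.00196917  0.00108927]]
[0.54287993 0.18127064 0.23142621] 0.0002846086288433283 [0.01381465 0.16805327 0.23142621]
[0.53612373 0.01372724 0.22803756] 0.0005547881299698335 [0.01362033 0.00037382 0.22803756]
[0.1, 0.168, 0.086] [0.629 0.178 0.086] [98. 58.] [ 51. 381.]
[0.1, 0.002, 0.086] [0.623 0.012 0.086] [426.  73.] [152. 222.]
[-0.065, 0.165, 0.085] [0.464 0.181 0.085] [ 86. 384.] [351. 439.]
[-0.065, 0.005, 0.085] [0.458 0.021 0.085] [404. 400.] [413. 273.]
[0.035, -0.096, 0.08] [ 0.554 -0.083  0.08 ] [614. 211.] [295. 170.]
[-0.038, -0.077, 0.106] [ 0.482 -0.062  0.106] [572. 354.] [400. 168.]
[-0.067, -0.121, 0.118] [ 0.451 -0.104  0.118] [661. 418.] [460. 125.]
0.08 (612, 218) [ 0.0316 -0.0952  0.08  ]
0.08 (571, 352) [-0.037  -0.0776  0.08  ]
0.08 (660, 410) [-0.064  -0.1236  0.08  ]
0.08 (580, 180) [ 0.05   -0.0782  0.08  ]
0.08 (752, 190) [ 0.049 -0.165  0.08 ]
0.106 (612, 218) [ 0.0296 -0.0938  0.106 ]
0.106 (571, 352) [-0.0373 -0.0767  0.106 ]
0.106 (660, 410) [-0.0636 -0.1215  0.106 ]
0.106 (580, 180) [ 0.0476 -0.0772  0.106 ]
0.106 (752, 190) [ 0.0467 -0.162   0.106 ]
```

Plate yaw is about -0.039 rad with its origin at (0.5225, 0.0139). The cover is open about 1.03 rad, and the gun sits within 1–2 mm of nominal. Next I'll work out the waypoints.

```bash
python3 - <<'E'
from h import *
p=np.array(get_state()["tool_pos"])
print(p,'behind',s2w([.070,.085,.30])-p)
L,h=.158,.006
for th in(1.1,1.03,.9,.8,.7,.6,.5,.4,.3,.2,.1,.05,0):
    w=s2w([.1-L*np.cos(th)+h*np.sin(th)+.011,.085,.086+L*np.sin(th)+h*np.cos(th)]);print(th,w.round(4))
E
```

```text
[0.14270939 0.47859961 0.23049364] behind [ 0.45306261 -0.3825174   0.06950636]
1.1 [0.5705 0.0971 0.2295]
1.03 [0.5606 0.0975 0.2245]
0.9 [0.5433 0.0981 0.2135]
0.8 [0.531  0.0986 0.2035]
0.7 [0.5199 0.0991 0.1924]
0.6 [0.5098 0.0994 0.1802]
0.5 [0.5011 0.0998 0.167 ]
0.4 [0.4937 0.1001 0.1531]
0.3 [0.4877 0.1003 0.1384]
0.2 [0.4832 0.1005 0.1233]
0.1 [0.4802 0.1006 0.1077]
0.05 [0.4794 0.1006 0.0999]
0 [0.4789 0.1007 0.092 ]
```

>>> apply_moves:
  deltas:
    - {"z":0.05,"gripper":0,"rz":0.12}
    - {"z":0.1,"gripper":0,"rz":0.25}
    - {"z":0.1,"gripper":0,"rz":0.25}
    - {"z":0.1,"gripper":0,"rz":0.25}
  grip_force: 20

```text
invalid input
```

>>> apply_moves:
  deltas:
    - {"x":0,"y":0,"z":0.05,"rx":0,"ry":0,"rz":0.12,"gripper":0.0}
    - {"x":0,"y":0,"z":0.1,"rx":0,"ry":0,"rz":0.25,"gripper":0.0}
    - {"x":0,"y":0,"z":0.1,"rx":0,"ry":0,"rz":0.25,"gripper":0.0}

```text
t: 0.4
tool_pos: [0.1436, 0.4816, 0.338]
tcp_rot: [0.059, 3.138, 0.018]
wrist_force: [0.2, 1.3, 0.1]
finger_gap: 0.517
grip_force: 0.0
```

>>> apply_moves:
  deltas:
    - {"x":0.453,"y":-0.382,"z":0,"rx":0,"ry":0,"rz":0,"gripper":0.0}
    - {"x":0.453,"y":-0.382,"z":0,"rx":0,"ry":0,"rz":0,"gripper":0.0}
    - {"x":0.453,"y":-0.382,"z":0,"rx":0,"ry":0,"rz":0,"gripper":0.0}
    - {"x":0.453,"y":-0.382,"z":0,"rx":0,"ry":0,"rz":0,"gripper":0.0}
    - {"x":0.453,"y":-0.382,"z":0,"rx":0,"ry":0,"rz":0,"gripper":0.0}
    - {"x":0.453,"y":-0.382,"z":0,"rx":0,"ry":0,"rz":0,"gripper":0.0}
    - {"x":0.453,"y":-0.382,"z":0,"rx":0,"ry":0,"rz":0,"gripper":0.0}
    - {"x":0.453,"y":-0.382,"z":0,"rx":0,"ry":0,"rz":0,"gripper":0.0}
    - {"x":0.453,"y":-0.382,"z":0,"rx":0,"ry":0,"rz":0,"gripper":0.0}
    - {"x":0.453,"y":-0.382,"z":0,"rx":0,"ry":0,"rz":0,"gripper":0.0}
    - {"x":0.453,"y":-0.382,"z":0,"rx":0,"ry":0,"rz":0,"gripper":0.0}
    - {"x":0.453,"y":-0.382,"z":0,"rx":0,"ry":0,"rz":0,"gripper":0.0}

```text
t: 1.6
tool_pos: [0.5973, 0.095, 0.3302]
tcp_rot: [-0.065, -3.14, 0.001]
wrist_force: [0.0, 0.2, 1.0]
finger_gap: -0.0
grip_force: 0.0
```

>>> apply_moves:
  deltas:
    - {"x":0,"y":0,"z":-0.04,"rx":0,"ry":0,"rz":0,"gripper":0.0}
    - {"x":0,"y":0,"z":-0.07,"rx":0,"ry":0,"rz":0,"gripper":0.0}
    - {"x":0,"y":0,"z":-0.07,"rx":0,"ry":0,"rz":0,"gripper":0.0}

```text
t: 1.9
tool_pos: [0.5928, 0.096, 0.2548]
tcp_rot: [-0.064, -3.128, 0.004]
wrist_force: [-0.5, 0.2, 0.6]
finger_gap: -0.003
grip_force: 0.0
```

>>> apply_moves:
  deltas:
    - {"x":-0.018,"y":0,"z":-0.029,"rx":0,"ry":0,"rz":0,"gripper":0.0}
    - {"x":-0.025,"y":0,"z":-0.031,"rx":0,"ry":0,"rz":0,"gripper":0.0}
    - {"x":-0.035,"y":0.001,"z":-0.036,"rx":0,"ry":0,"rz":0,"gripper":0.0}
    - {"x":-0.044,"y":0.001,"z":-0.041,"rx":0,"ry":0,"rz":0,"gripper":0.0}
    - {"x":-0.052,"y":0.001,"z":-0.047,"rx":0,"ry":0,"rz":0,"gripper":0.0}
    - {"x":-0.059,"y":0.002,"z":-0.052,"rx":0,"ry":0,"rz":0,"gripper":0.0}
    - {"x":-0.065,"y":0.002,"z":-0.057,"rx":0,"ry":0,"rz":0,"gripper":0.0}

```text
t: 2.6
tool_pos: [0.5317, 0.0998, 0.2063]
tcp_rot: [0.062, 3.137, 0.001]
wrist_force: [0.8, 1.1, 1.3]
finger_gap: 0.002
grip_force: 0.6
```

```bash
python3 - <<'E'
from h import *
t=read_camera("top")[130:270,215:405,::-1];s=read_camera("side")[100:280,235:425,::-1]
a=cv2.resize(t,None,fx=2.1,fy=2.1*180/140);a=cv2.resize(t,(399,378));b=cv2.resize(s,(399,378));cv2.imwrite("pics/c1.png",np.hstack([a,b]))
E
```

```text
(no output)
```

View pics/c1.png

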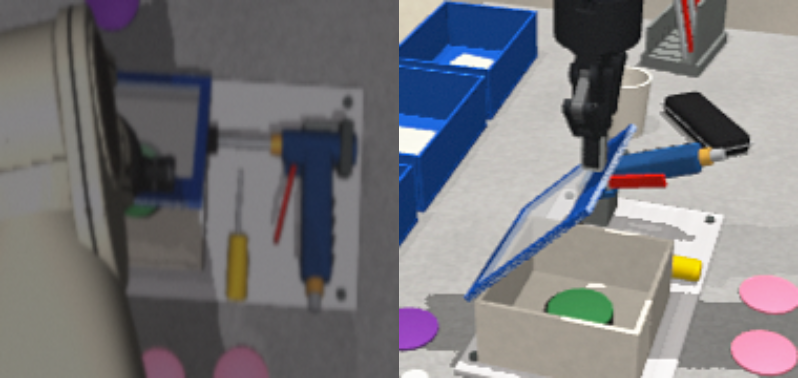

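The picture shows the fingertip bearing on the outer face near the free edge (right half, about (600, 165)), with the cover partly lowered. I'll continue along the arc.

>>> apply_moves:
  deltas:
    - {"x":-0.005,"y":0,"z":-0.0055,"rx":0,"ry":0,"rz":0,"gripper":0.0}
    - {"x":-0.011,"y":0,"z":-0.011,"rx":0,"ry":0,"rz":0,"gripper":0.0}
    - {"x":-0.016,"y":0,"z":-0.017,"rx":0,"ry":0,"rz":0,"gripper":0.0}
    - {"x":-0.021,"y":0.001,"z":-0.023,"rx":0,"ry":0,"rz":0,"gripper":0.0}
    - {"x":-0.0255,"y":0.001,"z":-0.03,"rx":0,"ry":0,"rz":0,"gripper":0.0}
    - {"x":-0.03,"y":0.001,"z":-0.0365,"rx":0,"ry":0,"rz":0,"gripper":0.0}
    - {"x":-0.0335,"y":0.001,"z":-0.0435,"rx":0,"ry":0,"rz":0,"gripper":0.0}
    - {"x":-0.037,"y":0.001,"z":-0.0505,"rx":0,"ry":0,"rz":0,"gripper":0.0}
    - {"x":-0.04,"y":0.001,"z":-0.058,"rx":0,"ry":0,"rz":0,"gripper":0.0}
    - {"x":-0.043,"y":0.001,"z":-0.065,"rx":0,"ry":0,"rz":0,"gripper":0.0}
    - {"x":-0.0455,"y":0.001,"z":-0.0725,"rx":0,"ry":0,"rz":0,"gripper":0.0}
    - {"x":-0.0475,"y":0.002,"z":-0.08,"rx":0,"ry":0,"rz":0,"gripper":0.0}

```text
t: 3.9
tool_pos: [0.4832, 0.1009, 0.1237]
tcp_rot: [0.063, 3.141, -0.001]
wrist_force: [-0.1, -0.3, 0.5]
finger_gap: 0.003
grip_force: 0.4
```

>>> apply_moves:
  deltas:
    - {"x":-0.001,"y":0,"z":-0.004,"rx":0,"ry":0,"rz":0,"gripper":0.0}
    - {"x":-0.0015,"y":0,"z":-0.008,"rx":0,"ry":0,"rz":0,"gripper":0.0}
    - {"x":-0.002,"y":0,"z":-0.012,"rx":0,"ry":0,"rz":0,"gripper":0.0}
    - {"x":-0.003,"y":0,"z":-0.016,"rx":0,"ry":0,"rz":0,"gripper":0.0}
    - {"x":-0.0035,"y":0,"z":-0.02,"rx":0,"ry":0,"rz":0,"gripper":0.0}
    - {"x":-0.004,"y":0,"z":-0.024,"rx":0,"ry":0,"rz":0,"gripper":0.0}
    - {"x":-0.004,"y":0,"z":-0.026,"rx":0,"ry":0,"rz":0,"gripper":0.0}
    - {"x":-0.004,"y":0,"z":-0.028,"rx":0,"ry":0,"rz":0,"gripper":0.0}

```text
t: 4.7
tool_pos: [0.4792, 0.1012, 0.0961]
tcp_rot: [-0.063, -3.14, 0.0]
wrist_force: [0.2, -0.5, 1.5]
finger_gap: -0.002
grip_force: 0.4
```

>>> apply_moves:
  deltas:
    - {"x":0,"y":0,"z":-0.001,"rx":0,"ry":0,"rz":0,"gripper":0.0}
    - {"x":0,"y":0,"z":-0.002,"rx":0,"ry":0,"rz":0,"gripper":0.0}
    - {"x":0,"y":0,"z":-0.003,"rx":0,"ry":0,"rz":0,"gripper":0.0}
    - {"x":0,"y":0,"z":-0.003,"rx":0,"ry":0,"rz":0,"gripper":0.0}

```text
t: 5.1
tool_pos: [0.4794, 0.1011, 0.0932]
tcp_rot: [-0.063, -3.141, 0.0]
wrist_force: [-0.5, -0.4, 0.1]
finger_gap: 0.004
grip_force: 0.0
```

>>> apply_moves:
  deltas:
    - {"x":0,"y":0,"z":-0.001,"rx":0,"ry":0,"rz":0,"gripper":0.0}
    - {"x":0,"y":0,"z":-0.001,"rx":0,"ry":0,"rz":0,"gripper":0.0}

```text
t: 5.3
tool_pos: [0.4795, 0.1011, 0.0923]
tcp_rot: [0.063, 3.141, -0.0]
wrist_force: [0.2, -0.0, 1.2]
finger_gap: -0.004
grip_force: 0.0
```

>>> apply_moves:
  deltas:
    - {"x":0,"y":0,"z":-0.001,"rx":0,"ry":0,"rz":0,"gripper":0.0}
    - {"x":0,"y":0,"z":-0.001,"rx":0,"ry":0,"rz":0,"gripper":0.0}

```text
t: 5.5
tool_pos: [0.4795, 0.1011, 0.092]
tcp_rot: [0.063, 3.14, 0.0]
wrist_force: [-1.4, -0.7, 5.7]
finger_gap: 0.002
grip_force: 2.6
```

```bash
python3 - <<'E'
from h import *
print(get_state()["wrist_force"])
s=read_camera("side")[120:270,245:445,::-1];cv2.imwrite("pics/c2.png",cv2.resize(s,None,fx=4,fy=4))
E
```

```text
[-1.41672602 -0.72630338  5.66730362]
```

View pics/c2.png

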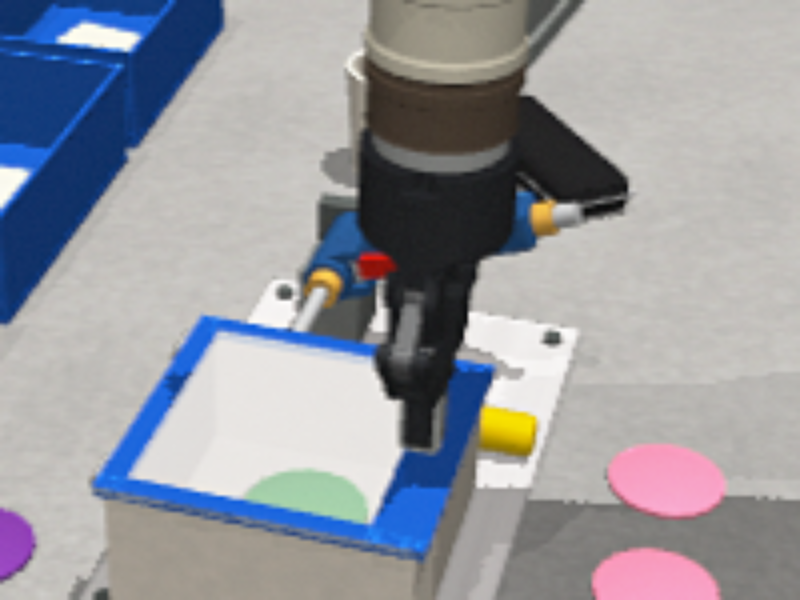

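The cover lies on the box rim with the finger on its free-edge frame at about (420, 440), and force is starting to build. I'll push a little more to confirm the stop.

>>> apply_moves:
  deltas:
    - {"x":0,"y":0,"z":-0.001,"rx":0,"ry":0,"rz":0,"gripper":0.0}
    - {"x":0,"y":0,"z":-0.001,"rx":0,"ry":0,"rz":0,"gripper":0.0}

```text
t: 5.75
tool_pos: [0.4795, 0.1012, 0.0919]
tcp_rot: [0.063, 3.14, 0.0]
wrist_force: [-3.0, -0.7, 11.9]
finger_gap: 0.0
grip_force: 5.7
```

```bash
python3 - <<'E'
from h import *
for q in([-.008,-.038,.2],[-.008,-.038,.09],[-.008,-.0655,.09],[-.008,-.080,.09]):print(s2w(q).round(4))
E
```

```text
[ 0.513  -0.0238  0.2   ]
[ 0.513  -0.0238  0.09  ]
[ 0.5119 -0.0513  0.09  ]
[ 0.5114 -0.0657  0.09  ]
```

>>> apply_moves:
  deltas:
    - {"x":0,"y":0,"z":0.02,"rx":0,"ry":0,"rz":0,"gripper":0.0}
    - {"x":0,"y":0,"z":0.07,"rx":0,"ry":0,"rz":0,"gripper":0.0}
    - {"x":0,"y":0,"z":0.11,"rx":0,"ry":0,"rz":0,"gripper":0.0}
    - {"x":0.034,"y":-0.125,"z":0.11,"rx":0,"ry":0,"rz":0,"gripper":0.0}
    - {"x":0.034,"y":-0.125,"z":0.11,"rx":0,"ry":0,"rz":0,"gripper":0.0}
    - {"x":0.034,"y":-0.125,"z":0.11,"rx":0,"ry":0,"rz":0,"gripper":0.0}
    - {"x":0.034,"y":-0.125,"z":0.11,"rx":0,"ry":0,"rz":0,"gripper":0.0}
    - {"x":0.034,"y":-0.125,"z":0.11,"rx":0,"ry":0,"rz":0,"gripper":0.0}

```text
t: 6.55
tool_pos: [0.5132, -0.0243, 0.2]
tcp_rot: [-0.065, -3.14, -0.001]
wrist_force: [-0.6, -0.1, -0.2]
finger_gap: -0.003
grip_force: 0.0
```

```bash
python3 - <<'E'
from h import *
print(get_state()["wrist_force"])
s=read_camera("side")[110:270,245:445,::-1];w=read_camera("wrist")[:,:,::-1];cv2.imwrite("pics/c3.png",np.hstack([cv2.resize(s,(400,320)),cv2.resize(w,(400,320))]))
E
```

```text
[-0.56950253 -0.06498777 -0.19034082]
```

View pics/c3.png

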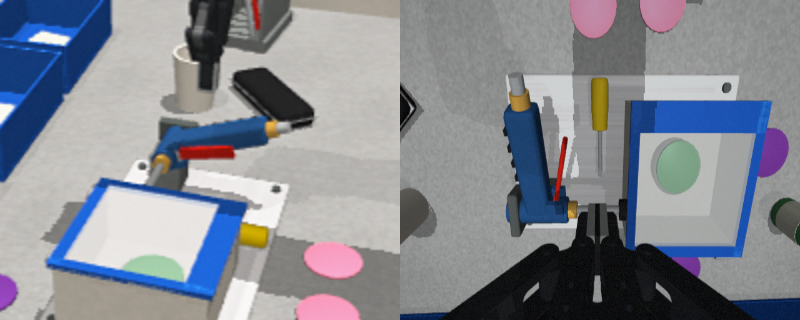

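The cover stays shut, and the fingers are in the gap between trigger and box. Now I'll lower beside the trigger and approach it.

>>> apply_moves:
  deltas:
    - {"x":0,"y":0,"z":-0.04,"rx":0,"ry":0,"rz":0,"gripper":0.0}
    - {"x":0,"y":0,"z":-0.08,"rx":0,"ry":0,"rz":0,"gripper":0.0}
    - {"x":0,"y":0,"z":-0.111,"rx":0,"ry":0,"rz":0,"gripper":0.0}
    - {"x":0,"y":0,"z":-0.111,"rx":0,"ry":0,"rz":0,"gripper":0.0}
    - {"x":-0.001,"y":-0.01,"z":-0.111,"rx":0,"ry":0,"rz":0,"gripper":0.0}
    - {"x":-0.001,"y":-0.02,"z":-0.111,"rx":0,"ry":0,"rz":0,"gripper":0.0}
    - {"x":-0.001,"y":-0.02,"z":-0.111,"rx":0,"ry":0,"rz":0,"gripper":0.0}

```text
t: 7.35
tool_pos: [0.5141, -0.0453, 0.0915]
tcp_rot: [0.065, 3.137, -0.001]
wrist_force: [-0.7, 0.6, 0.1]
finger_gap: 0.001
grip_force: 0.0
```

>>> apply_moves:
  deltas:
    - {"x":0,"y":-0.002,"z":0,"rx":0,"ry":0,"rz":0,"gripper":0.0}
    - {"x":0,"y":-0.004,"z":0,"rx":0,"ry":0,"rz":0,"gripper":0.0}
    - {"x":0,"y":-0.006,"z":0,"rx":0,"ry":0,"rz":0,"gripper":0.0}
    - {"x":0,"y":-0.006,"z":0,"rx":0,"ry":0,"rz":0,"gripper":0.0}

```text
t: 7.75
tool_pos: [0.5126, -0.0497, 0.0896]
tcp_rot: [0.063, 3.14, 0.001]
wrist_force: [0.6, 1.9, 1.0]
finger_gap: -0.003
grip_force: 0.5
```

>>> apply_moves:
  deltas:
    - {"x":0,"y":-0.002,"z":0,"rx":0,"ry":0,"rz":0,"gripper":0.0}
    - {"x":0,"y":-0.004,"z":0,"rx":0,"ry":0,"rz":0,"gripper":0.0}
    - {"x":0,"y":-0.004,"z":0,"rx":0,"ry":0,"rz":0,"gripper":0.0}

```text
t: 8.05
tool_pos: [0.5122, -0.0531, 0.0894]
tcp_rot: [-0.062, -3.141, -0.003]
wrist_force: [-1.0, 4.7, 1.7]
finger_gap: -0.001
grip_force: 2.4
```

>>> apply_moves:
  deltas:
    - {"x":0,"y":-0.002,"z":0,"rx":0,"ry":0,"rz":0,"gripper":0.0}
    - {"x":0,"y":-0.004,"z":0,"rx":0,"ry":0,"rz":0,"gripper":0.0}
    - {"x":0,"y":-0.006,"z":0,"rx":0,"ry":0,"rz":0,"gripper":0.0}
    - {"x":0,"y":-0.006,"z":0,"rx":0,"ry":0,"rz":0,"gripper":0.0}

```text
t: 8.45
tool_pos: [0.5116, -0.0585, 0.0893]
tcp_rot: [-0.061, -3.14, -0.005]
wrist_force: [-2.7, 7.6, 4.5]
finger_gap: -0.001
grip_force: 3.4
```

>>> apply_moves:
  deltas:
    - {"x":0,"y":-0.002,"z":0,"rx":0,"ry":0,"rz":0,"gripper":0.0}
    - {"x":0,"y":-0.004,"z":0,"rx":0,"ry":0,"rz":0,"gripper":0.0}
    - {"x":0,"y":-0.004,"z":0,"rx":0,"ry":0,"rz":0,"gripper":0.0}

```text
t: 8.75
tool_pos: [0.5113, -0.0619, 0.0893]
tcp_rot: [-0.061, -3.139, -0.006]
wrist_force: [-3.0, 9.3, 4.4]
finger_gap: -0.006
grip_force: 4.2
```

>>> apply_moves:
  deltas:
    - {"x":0,"y":-0.001,"z":0,"rx":0,"ry":0,"rz":0,"gripper":0.0}
    - {"x":0,"y":-0.002,"z":0,"rx":0,"ry":0,"rz":0,"gripper":0.0}
    - {"x":0,"y":-0.002,"z":0,"rx":0,"ry":0,"rz":0,"gripper":0.0}

```text
t: 9.05
tool_pos: [0.5112, -0.0635, 0.0893]
tcp_rot: [-0.06, -3.139, -0.008]
wrist_force: [-2.8, 8.9, 4.8]
finger_gap: 0.001
grip_force: 4.7
```

>>> apply_moves:
  deltas:
    - {"x":0,"y":-0.001,"z":0,"rx":0,"ry":0,"rz":0,"gripper":0.0}
    - {"x":0,"y":-0.002,"z":0,"rx":0,"ry":0,"rz":0,"gripper":0.0}
    - {"x":0,"y":-0.002,"z":0,"rx":0,"ry":0,"rz":0,"gripper":0.0}

```text
t: 9.35
tool_pos: [0.5111, -0.0642, 0.0893]
tcp_rot: [-0.059, -3.139, -0.012]
wrist_force: [-2.4, 11.5, 5.4]
finger_gap: 0.001
grip_force: 6.4
```

>>> apply_moves:
  deltas:
    - {"x":0,"y":-0.001,"z":0,"rx":0,"ry":0,"rz":0,"gripper":0.0}
    - {"x":0,"y":-0.002,"z":0,"rx":0,"ry":0,"rz":0,"gripper":0.0}
    - {"x":0,"y":-0.002,"z":0,"rx":0,"ry":0,"rz":0,"gripper":0.0}

```text
t: 9.65
tool_pos: [0.5111, -0.0644, 0.0893]
tcp_rot: [-0.057, -3.139, -0.018]
wrist_force: [-3.6, 18.3, 6.3]
finger_gap: 0.002
grip_force: 8.9
```

At the stop: position stays put while force rises to 18 N. Holding.

>>> apply_moves:
  deltas:
    - {"x":0,"y":0,"z":0,"rx":0,"ry":0,"rz":0,"gripper":0.0}
    - {"x":0,"y":0,"z":0,"rx":0,"ry":0,"rz":0,"gripper":0.0}
    - {"x":0,"y":0,"z":0,"rx":0,"ry":0,"rz":0,"gripper":0.0}
    - {"x":0,"y":0,"z":0,"rx":0,"ry":0,"rz":0,"gripper":0.0}
    - {"x":0,"y":0,"z":0,"rx":0,"ry":0,"rz":0,"gripper":0.0}
    - {"x":0,"y":0,"z":0,"rx":0,"ry":0,"rz":0,"gripper":0.0}
    - {"x":0,"y":0,"z":0,"rx":0,"ry":0,"rz":0,"gripper":0.0}
    - {"x":0,"y":0,"z":0,"rx":0,"ry":0,"rz":0,"gripper":0.0}
    - {"x":0,"y":0,"z":0,"rx":0,"ry":0,"rz":0,"gripper":0.0}
    - {"x":0,"y":0,"z":0,"rx":0,"ry":0,"rz":0,"gripper":0.0}
    - {"x":0,"y":0,"z":0,"rx":0,"ry":0,"rz":0,"gripper":0.0}
    - {"x":0,"y":0,"z":0,"rx":0,"ry":0,"rz":0,"gripper":0.0}

```text
t: 10.85
tool_pos: [0.5111, -0.0644, 0.0893]
tcp_rot: [-0.057, -3.139, -0.017]
wrist_force: [-3.7, 17.9, 6.7]
finger_gap: 0.006
grip_force: 8.8
```

>>> apply_moves:
  deltas:
    - {"x":0,"y":0,"z":0,"rx":0,"ry":0,"rz":0,"gripper":0.0}
    - {"x":0,"y":0,"z":0,"rx":0,"ry":0,"rz":0,"gripper":0.0}
    - {"x":0,"y":0,"z":0,"rx":0,"ry":0,"rz":0,"gripper":0.0}
    - {"x":0,"y":0,"z":0,"rx":0,"ry":0,"rz":0,"gripper":0.0}
    - {"x":0,"y":0,"z":0,"rx":0,"ry":0,"rz":0,"gripper":0.0}
    - {"x":0,"y":0,"z":0,"rx":0,"ry":0,"rz":0,"gripper":0.0}
    - {"x":0,"y":0,"z":0,"rx":0,"ry":0,"rz":0,"gripper":0.0}
    - {"x":0,"y":0,"z":0,"rx":0,"ry":0,"rz":0,"gripper":0.0}
    - {"x":0,"y":0,"z":0,"rx":0,"ry":0,"rz":0,"gripper":0.0}
    - {"x":0,"y":0,"z":0,"rx":0,"ry":0,"rz":0,"gripper":0.0}
    - {"x":0,"y":0,"z":0,"rx":0,"ry":0,"rz":0,"gripper":0.0}
    - {"x":0,"y":0,"z":0,"rx":0,"ry":0,"rz":0,"gripper":0.0}

```text
t: 12.05
tool_pos: [0.5111, -0.0644, 0.0893]
tcp_rot: [-0.057, -3.139, -0.017]
wrist_force: [-4.3, 18.3, 7.3]
finger_gap: -0.003
grip_force: 8.8
```

>>> apply_moves:
  deltas:
    - {"x":0,"y":0.007,"z":0,"rx":0,"ry":0,"rz":0,"gripper":0.0}
    - {"x":0,"y":0.014,"z":0,"rx":0,"ry":0,"rz":0,"gripper":0.0}
    - {"x":0,"y":0.021,"z":0,"rx":0,"ry":0,"rz":0,"gripper":0.0}
    - {"x":0.001,"y":0.03,"z":0,"rx":0,"ry":0,"rz":0,"gripper":0.0}
    - {"x":0.001,"y":0.044,"z":0,"rx":0,"ry":0,"rz":0,"gripper":0.0}
    - {"x":0.001,"y":0.044,"z":0.0,"rx":0,"ry":0,"rz":0,"gripper":0.0}
    - {"x":0.001,"y":0.044,"z":0.04,"rx":0,"ry":0,"rz":0,"gripper":0.0}
    - {"x":0.001,"y":0.044,"z":0.09,"rx":0,"ry":0,"rz":0,"gripper":0.0}
    - {"x":0.001,"y":0.044,"z":0.13,"rx":0,"ry":0,"rz":0,"gripper":0.0}
    - {"x":0.001,"y":0.044,"z":0.16,"rx":0,"ry":0,"rz":0,"gripper":0.0}
    - {"x":0.001,"y":0.044,"z":0.16,"rx":0,"ry":0,"rz":0,"gripper":0.0}

```text
t: 13.15
tool_pos: [0.516, -0.0264, 0.2546]
tcp_rot: [0.063, 3.131, -0.002]
wrist_force: [-0.4, -0.3, 0.1]
finger_gap: 0.002
grip_force: 0.0
```

```bash
python3 - <<'E'
from h import *
print(get_state()["wrist_force"])
s=read_camera("side")[110:270,245:445,::-1];w=read_camera("wrist")[:,:,::-1];cv2.imwrite("pics/c4.png",np.hstack([cv2.resize(s,(400,320)),cv2.resize(w,(400,320))]))
E
```

```text
[-0.36640584 -0.33867235  0.07587909]
```

View pics/c4.png

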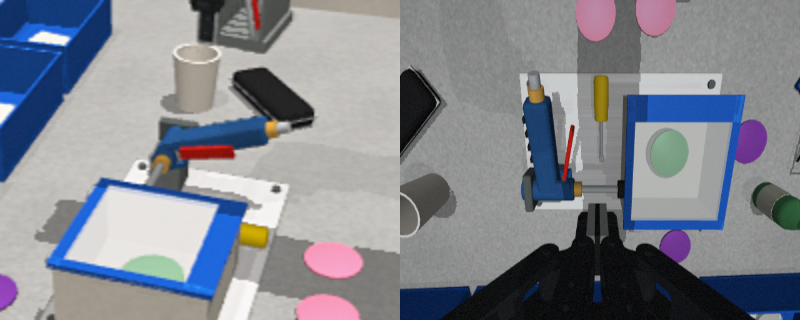

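The cover is shut, the lens is on its pad, the trigger is back out and everything else is where it was. I'll hand it in.

```bash
python3 -c "
from rig import *
print(hand_in())"
```

```text
the job is handed in; nothing more can be done
None
```

I lowered the cover until it was fully shut, then pressed the trigger home, held it for about 2.4 s and let it spring back out; the job is handed in, but the hand-in returned no verdict.

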